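Pack out the loose block in its end-stop jig and hold it pressed

TASK

Each of the two jigs on the bench holds a wooden block short of its blue end stop. Take the red-handled steel spacer and slide it down into the gap between block and stop in the one jig where that gap is wide enough for it, until it stands squarely on the jig plate, and let go of it; then push that block along against the spacer so that block, spacer and stop sit tight and flush, and finish while still holding the block pressed there. Leave the block in the other jig and the things lying around where they are.

Things in the scene. Friction and masses are not known exactly. Their poses are not given: they have to be found in the camera images.
- spacer_center (a point): spacer standing upright on the table, point at its centre, 31 mm up: steel foot 14 mm thick (its x axis), 40 mm wide (its y axis), 30 mm high, with a red plastic handle on top, 12 mm thick, 28 mm wide, 32 mm high, centred; 62 mm tall, 0.11 kg. It goes into the gap upright with its 14 mm thickness along the jig's x axis, either way round
- jig_a_stop (a point): foot of the blue end stop of jig A: middle of the stop's inner face, on the plate's top, 10 mm above the table. x runs level along the jig from its open end to the stop (face at x = 0, block at negative x), y across, z up. The stop is 20 mm thick, 66 wide, 26 mm above the plate. The spacer's gap is between this face and the block's near end, bounded by the two rails
- jig_b_stop (a point): foot of the blue end stop of jig B: middle of the stop's inner face, on the plate's top, 10 mm above the table. x runs level along the jig from its open end to the stop (face at x = 0, block at negative x), y across, z up. The stop is 20 mm thick, 66 wide, 26 mm above the plate. The spacer's gap is between this face and the block's near end, bounded by the two rails
- jig_a: jig A, fixed to the table, holding block A: aluminium plate 168 x 84 x 10 mm; origin under it, 60 mm before the stop's face; x to the stop, z up. Dark guide rails 8 mm high, inner faces 54 mm apart, from x = -28 to 58 mm; beyond that open end only two screw heads, 31 mm either side of the middle. Both jigs are alike; either may stand on the left
- jig_b: jig B, fixed to the table, holding block B: aluminium plate 168 x 84 x 10 mm; origin under it, 60 mm before the stop's face; x to the stop, z up. Dark guide rails 8 mm high, inner faces 54 mm apart, from x = -28 to 58 mm; beyond that open end only two screw heads, 31 mm either side of the middle. Both jigs are alike; either may stand on the left
- block_a_center (a point): centre (half-way up) of a wooden block lying loose on jig A between its rails, 85 (x) x 48 x 20 mm, about 0.06 kg; x axis within 0.04 rad of its jig's. At the start its end is either 7 to 9 mm (spacer does not fit) or 20 to 28 mm (fits) from the stop. It slides along when its open end is pushed; 3 mm side play each way
- block_b_center (a point): centre (half-way up) of a wooden block lying loose on jig B between its rails, 85 (x) x 48 x 20 mm, about 0.06 kg; x axis within 0.04 rad of its jig's. At the start its end is either 7 to 9 mm (spacer does not fit) or 20 to 28 mm (fits) from the stop. It slides along when its open end is pushed; 3 mm side play each way
- tape_roll_center (a point): black tape roll lying flat, 82 mm across, 19 mm high, point at its centre; to be left alone
- bush_center (a point): pale plastic bush, 22 mm across, 18 mm high, point at its centre; to be left alone
- cutter_center (a point): rusty toothed disc cutter lying flat, 64 mm across, 5 mm thick, point at its centre; to be left alone
Not all that is in view belongs to the job. What is shaped like the part that bears spacer_center but black is not meant.

How it is judged:
On the way:
1. the spacer stands on the plate of jig A, upright in the gap between block and stop, and is let go (x of spacer_center in the frame of jig_a_stop between -0.03 and -0.002 m and y of spacer_center in the frame of jig_a_stop between -0.014 and 0.014 m and z of spacer_center in the frame of jig_a_stop between 0.027 and 0.0345 m and angle between spacer_center's own z axis and vertical below 0.15 rad and contact force between the fingers and spacer below 0.3 N), for 0.2 s.
At the end, for the whole second after the job is handed in: Spacer upright and square (0.06 rad) on the plate of jig A, 7 mm (2.5 off allowed) from the stop's face and within 10 mm of mid-width; block A flat, straight (0.05 rad), its centre 56.5 mm (about 3 off) from that face; fingers still press it, over 1.5 N on spacer and jig; block B moved under 8 mm (x of spacer_center in the frame of jig_a_stop between -0.0095 and -0.005 m and y of spacer_center in the frame of jig_a_stop between -0.01 and 0.01 m and z of spacer_center in the frame of jig_a_stop between 0.028 and 0.034 m and angle between spacer_center's own z axis and vertical below 0.06 rad and angle between the x axis of spacer_center and the x axis of jig_a_stop, either way round below 0.06 rad and x of block_a_center in the frame of jig_a_stop between -0.0595 and -0.054 m and y of block_a_center in the frame of jig_a_stop between -0.007 and 0.007 m and z of block_a_center in the frame of jig_a_stop between 0.007 and 0.013 m and angle between the x axis of block_a_center and the x axis of jig_a_stop, either way round below 0.05 rad and angle between block_a_center's own z axis and vertical below 0.05 rad and contact force between block_a and spacer above 1.5 N and contact force between spacer and jig_a above 1.5 N and contact force between the fingers and block_a above 1.5 N and linear speed of block_a below 0.01 m/s and distance of block_b_center from where it was at the start of the episode below 0.008 m); the arm keeps its last pose, push and grip.
It fails at once if the block in the other jig is shifted by more than 8 mm (distance of block_b_center from where it was at the start of the episode above 0.008 m).
It fails at once if the tape roll is knocked away by more than 25 mm (distance of tape_roll_center from where it was at the start of the episode above 0.025 m).
It fails at once if the bush is knocked away by more than 25 mm (distance of bush_center from where it was at the start of the episode above 0.025 m).
It fails at once if the disc cutter is knocked away by more than 25 mm (distance of cutter_center from where it was at the start of the episode above 0.025 m).
It also fails if it takes over 48 s, if anything falls off the work surface, if the arm or the gripper's body presses on something with over 40 N, if the wrist force passes 120 N, or if a joint passes its speed limit or range.

ROBOT

A 6-joint arm with a two-finger parallel gripper is mounted at the origin on a cart in front of the work surface, level with it; the furniture and walls round the work are solid. World frame = base frame: x ahead of the robot, y to its left, z up, the work surface at z = 0. Lengths are in m, angles in rad, forces in N, time in s.
With the tool pointing down it reaches from about 0.325 to 0.85 m from the base axis. Payload 15.5 kg.
Tool frame: the origin (TCP) lies midway between the tips of the shut fingers; the grasp point (between the pads) lies 19 mm behind it; z points along the fingers, y is the direction in which the jaws open and shut (so a half turn about z gives the same grasp; the last joint's range is limited). The gripper opens to 91 mm and grips with 3 to 60 N. Pads are 32 mm wide; open, the fingers measure 118 mm over their backs; the gripper's body (76 mm by 178 mm) begins 60 mm behind the grasp point.
Start: joints at [1.244, 0.494, 1.345, -0, 1.302, -0.096], TCP at [0.144, 0.608, 0.214] pointing down, gripper open.
Joint ranges: [-2.91, 2.91], [-0.82, 2.16], [0.22, 2.67], [-1.22, 4.37], [0.12, 2.79], [-3.08, 3.08]. Speed limits (rad/s): [1.89, 1.89, 2.57, 3.01, 3.01, 3.01].

INTERFACE

Orientations are given as a rotation vector (axis times angle).
In Python, from plant import bot gives the robot as it stands.
- The arm moves only by the shell command python3 -m creep 'ROWS' [FORCE]. ROWS is JSON, a list of rows, each a list of 3 entries, a list of its own where there are three numbers: the shift along the tool's x, y, z in cm, then the turn, a rotation vector about the tool's x, y, z in rad, then the opening, from 0 (shut) to 1 (fully open). In form: [[[tx, ty, tz], [rx, ry, rz], claw], ...]. A call has 1 to 12 rows; each row is the pose to reach, as a shift and turn from the pose commanded when the call began, along the tool's axes at that moment; what a row does not reach only later rows make up. A row lasts 1/12 s, in which the tool goes at most 41.7 mm and 7.16 degrees, less where a joint would pass 70% of its speed; a pose out of reach is approached as far as the arm can. A call with a gripper value outside its range is refused whole. The fingers move at their own pace and stop on an object; FORCE is the grip in N (left out, the last holds). Time passes only in rows, so rows that repeat a pose let the fingers close. It gives the time, the measured TCP pose, the force and the opening at its end, in the units of the state.
- bot.state(): the state, without advancing time (a new reading comes with each control period).
- bot.snapshot(name): name is "scene" or "top" or "wrist"; returns (picture, depth): 400x640x3 uint8, blue, green, red; 400x640 float32, m along the optical axis (not along the pixel's ray), 0 where there is no reading.
- bot.get_calibration(name): a dict with "camera_matrix" (3x3 intrinsics, pixels), "xyz" and "rotation" of the camera in the world; the wrist camera has in their place "T_tool_cam" (4x4, takes a point from camera to tool coordinates, whose origin is the TCP and whose axes are the flange's). Camera axes: x right, y up, looking along -z (the intrinsics and any distortion apply to the point x, -y, -z); pixel columns grow to the right and rows downward; lengths in m; the calibration is good to about 2 mm. A picture is of the moment at which its call begins: read the wrist's pose just before it. get_calibration takes no time and is no camera call.
- bot.finish_job(): hands the job in, once; it reports no verdict.
The state is a dict: "time_s": time; "joint_pos": joint angles; "joint_velocities": joint speeds; "effort": joint torques, N m; "position": TCP position; "orientation": TCP orientation; "contact_force": force on the tool from outside, world axes, zero at the start; "ft_torque": the same for the moment, N m; "opening": finger opening in m.
Only numpy, scipy, OpenCV 4.12 (cv2) and the standard library are available. Lean on these libraries where they do the work, as an engineer would, in place of code of your own. Each camera call takes 0.05 s, during which the arm holds its last target.

## Working session

There is one attempt and no reset: what is moved stays moved. The work goes in short steps, Python scripts to look and compute and a shell command to move; the robot and the scene stay as the last step left them, time stands still between calls to the robot, and variables do not carry over. Pictures are saved under pics/ and viewed, and the job is handed in when it is done.

```bash
mkdir -p pics; ls; cat > h.py <<'E'
import numpy as np, cv2
from plant import bot
def cal(n):
    c=bot.get_calibration(n); return c
def save(n,f):
    s=bot.state(); p,d=bot.snapshot(n); cv2.imwrite('pics/'+f+'.png',p); np.savez('pics/'+f+'.npz',p=p,d=d,pos=s['position'],ori=s['orientation']); return p,d
E
python3 - <<'E'
from h import *
print(bot.state())
for n in ['scene','top','wrist']:
    print(n,bot.get_calibration(n)); save(n,n+'0')
E
```

```text
pics
{'time_s': 0.0, 'joint_pos': array([ 1.24344822e+00,  4.94172404e-01,  1.34617306e+00, -4.61138905e-05,
        1.30248817e+00, -9.55233326e-02]), 'joint_velocities': array([ 0.00025664, -0.00044059,  0.00038917,  0.00142974, -0.00078936,
        0.00050524]), 'effort': array([ 9.26123030e-04, -8.78828287e+01, -3.81855547e+01,  7.05572125e-02,
        5.32465323e-02, -1.44281039e-04]), 'position': array([0.14349285, 0.60789222, 0.21333076]), 'orientation': array([-3.63290344e-01, -3.12029768e+00,  1.92044308e-03]), 'contact_force': array([-0.15400942,  0.48162958, -0.3458734 ]), 'ft_torque': array([0.02480614, 0.05625013, 0.0268957 ]), 'opening': 0.09160246574183858}
scene {'camera_matrix': array([[490.31271529,   0.        , 317.61749734],
       [  0.        , 490.31271529, 206.92156895],
       [  0.        ,   0.        ,   1.        ]]), 'xyz': array([-0.12834028, -0.79914205,  0.81411352]), 'rotation': array([ 0.91926657, -0.33016764, -0.63938873])}
top {'camera_matrix': array([[500.15457121,   0.        , 320.08519043],
       [  0.        , 500.15457121, 197.39833112],
       [  0.        ,   0.        ,   1.        ]]), 'xyz': array([0.47301953, 0.01580767, 1.60958463]), 'rotation': array([ 0.02832394, -0.05215117, -1.54285828])}
wrist {'camera_matrix': array([[296.57543709,   0.        , 322.146965  ],
       [  0.        , 296.57543709, 201.98076719],
       [  0.        ,   0.        ,   1.        ]]), 'T_tool_cam': array([[ 9.06577725e-04,  9.58386985e-01,  2.85470778e-01,
         8.10656743e-02],
       [ 9.99999412e-01, -1.03894160e-03,  3.12224294e-04,
         3.85141871e-04],
       [ 5.95819166e-04,  2.85470327e-01, -9.58387363e-01,
        -1.71463933e-01],
       [ 0.00000000e+00,  0.00000000e+00,  0.00000000e+00,
         1.00000000e+00]])}
```

View pics/scene0.png

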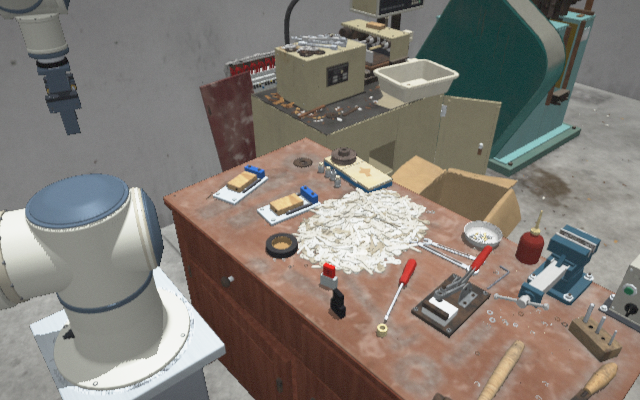

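View pics/top0.png

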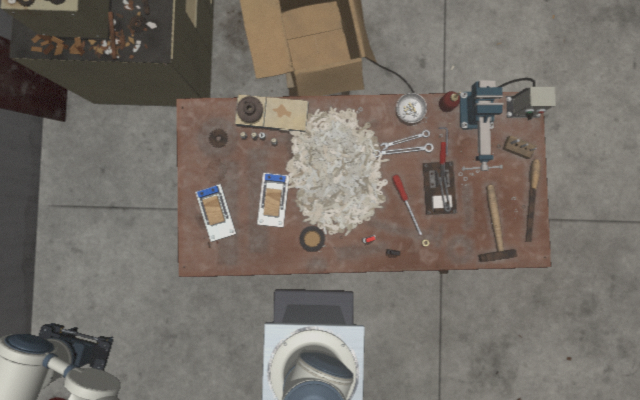

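View pics/wrist0.png

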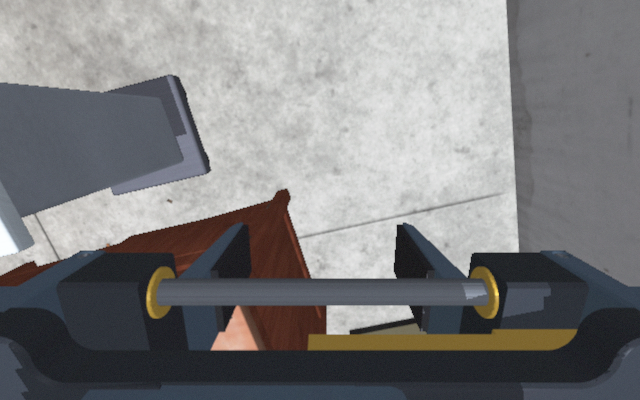

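The scene view shows the red-handled spacer at about (329,275) and a similar black part at (338,303). In the top view they are at (369,240) and (393,253). The jigs are at (214,212) and (272,200). I'll enlarge both areas and measure.

```bash
cat >> h.py <<'E'
from scipy.spatial.transform import Rotation as R
def campose(n,pos=None,ori=None):
    c=bot.get_calibration(n); K=c['camera_matrix']
    if n=='wrist':
        T=np.eye(4);T[:3,:3]=R.from_rotvec(ori).as_matrix();T[:3,3]=pos
        T=T@c['T_tool_cam']; return K,T[:3,:3],T[:3,3]
    return K,R.from_rotvec(c['rotation']).as_matrix(),c['xyz']
def ray(n,uv,z,pos=None,ori=None):
    K,Rm,t=campose(n,pos,ori); uv=np.atleast_2d(uv).astype(float)
    d=np.c_[(uv[:,0]-K[0,2])/K[0,0],-(uv[:,1]-K[1,2])/K[1,1],-np.ones(len(uv))]@Rm.T
    return t+d*((z-t[2])/d[:,2])[:,None]
def pts(n,uv,d,pos=None,ori=None):
    K,Rm,t=campose(n,pos,ori); uv=np.atleast_2d(uv)
    dd=np.array([d[int(v),int(u)] for u,v in uv])
    c=np.c_[(uv[:,0]-K[0,2])/K[0,0],-(uv[:,1]-K[1,2])/K[1,1],-np.ones(len(uv))]*dd[:,None]
    return c@Rm.T+t
E
python3 - <<'E'
from h import *
np.set_printoptions(precision=4,suppress=True)
a=cv2.imread('pics/top0.png');b=cv2.imread('pics/scene0.png')
def cr(i,x,y,w,h,s):return cv2.resize(i[y:y+h,x:x+w],None,fx=s,fy=s,interpolation=cv2.INTER_CUBIC)
o=np.vstack([np.hstack([cr(a,185,165,120,85,3),cr(a,340,220,80,50,5)[:255,:400]]),np.hstack([cr(b,200,155,130,80,3),cr(b,290,245,80,60,4.625)[:240,:370]])] ) if 0 else None
A=np.zeros((560,800,3),np.uint8)
A[:270,:400]=cv2.resize(a[165:246,185:305],(400,270));A[:270,400:]=cv2.resize(a[220:274,340:420],(400,270))
A[280:550,:400]=cv2.resize(b[155:236,205:325],(400,270));A[280:550,400:]=cv2.resize(b[255:327,285:391],(400,270))
cv2.imwrite('pics/crop0.png',A)
z=np.load('pics/top0.npz')
print(pts('top',[[369,240],[393,253],[214,212],[272,200],[312,238],[425,242],[218,137]],z['d']))
z=np.load('pics/scene0.npz')
print(pts('scene',[[329,268],[326,283],[338,303],[281,244]],z['d']))
E
```

```text
[[ 0.4253 -0.1619  0.057 ]
 [ 0.3873 -0.2368  0.0601]
 [ 0.4993  0.3249  0.0325]
 [ 0.542   0.1441  0.034 ]
 [ 0.4251  0.0148 -0.0009]
 [ 0.4219 -0.3493 -0.001 ]
 [ 0.7444  0.33   -0.0122]]
[[ 0.4243 -0.1724  0.0572]
 [ 0.4209 -0.1664  0.0079]
 [ 0.3816 -0.2519  0.0362]
 [ 0.4289  0.023   0.0022]]
```

View pics/crop0.png

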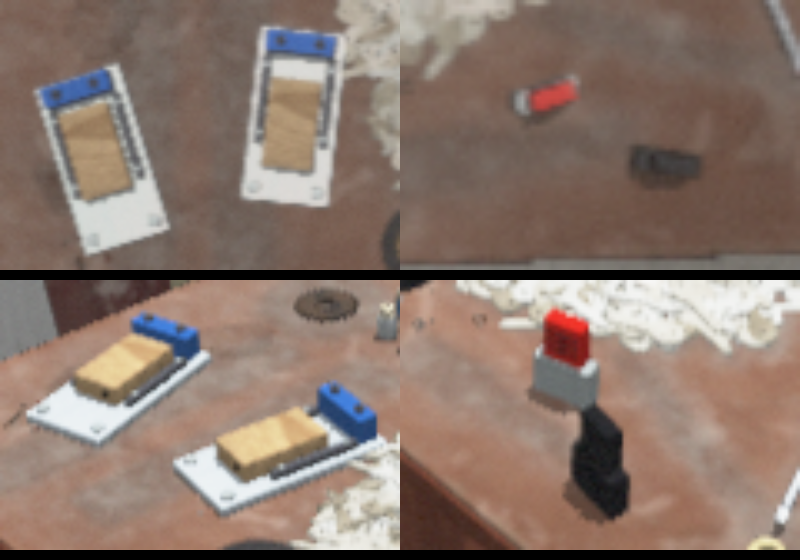

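Candidates: the red-handled part at top (369,240) with a steel-grey foot, and an all-black part at top (393,253). The task asks for the red handle, so it is the first, and the crop confirms it. The right-hand jig, top (272,200), has the wide gap, so that should be jig A. The left jig's gap is only a sliver. Next I'll get rough poses and the tool axes.

```bash
python3 - <<'E'
from h import *
np.set_printoptions(precision=4,suppress=True)
s=bot.state();M=R.from_rotvec(s['orientation']).as_matrix();print(M)
a=cv2.imread('pics/top0.png');hsv=cv2.cvtColor(a,cv2.COLOR_BGR2HSV)
def rect(m,z,n):
    cs,_=cv2.findContours(m,cv2.RETR_EXTERNAL,cv2.CHAIN_APPROX_NONE)
    for c in cs:
        if cv2.contourArea(c)<15: continue
        w=ray('top',c[:,0,:],z)[:,:2]
        r=cv2.minAreaRect((w*1000).astype(np.float32)); print(n,np.array(r[0]),np.array(r[1]),r[2])
x=np.zeros(a.shape[:2],np.uint8);x[165:250,180:310]=1;x[225:265,350:410]=1
rect(cv2.inRange(hsv,(100,120,60),(130,255,255))*x,.036,'stop')
rect(cv2.inRange(hsv,(10,60,100),(25,200,255))*x,.03,'block')
rect((cv2.inRange(hsv,(0,150,100),(8,255,255))|cv2.inRange(hsv,(172,150,100),(180,255,255)))*x,.062,'red')
E
```

```text
[[-0.9733  0.2297 -0.0003]
 [ 0.2297  0.9733 -0.0009]
 [ 0.0001 -0.0009 -1.    ]]
stop [564.1138 346.893 ] [17.9578 62.2128] 20.19106101989746
stop [613.2463 137.7593] [60.1631 17.1103] 85.26704406738281
block [ 373.2931 -188.2992] [ 47.0285 164.1214] 1.4801011085510254
block [ 385.6741 -280.829 ] [21.438  66.6826] 82.8532485961914
block [ 405.6565 -262.1859] [30.9387 22.5861] 65.0116195678711
block [425.5123  32.1429] [43.9544 15.7382] 1.6193199157714844
block [ 465.2789 -276.6355] [18.9338 28.5667] 1.5507293939590454
block [ 434.8553 -198.0359] [ 75.5047 186.6688] 1.5507261753082275
block [451.8387 230.3036] [133.1978  40.1873] 4.157208442687988
block [505.5281 328.8826] [82.8625 48.5896] 18.424942016601562
block [536.6658 144.9999] [47.7    82.3092] 85.4631118774414
block [468.8612  86.9988] [109.2867 210.5228] 61.71036148071289
block [569.7048 236.7743] [136.0552  37.7606] 2.040292739868164
block [640.9308 130.1386] [25.4547 60.1341] 1.645926833152771
block [643.9844 246.3305] [15.9559 24.5905] 23.63437843322754
block [514.4893 369.4006] [264.6283 128.8032] 1.5072145462036133
block [621.3306 434.247 ] [46.1281 17.5957] 22.66581916809082
red [ 428.7859 -164.8475] [ 9.7361 22.5337] 19.859861373901367
```

```bash
python3 -m creep '[[[-50,-33,-3.5],[0,0,1.42],1],[[-50,-33,-3.5],[0,0,1.42],1],[[-50,-33,-3.5],[0,0,1.42],1],[[-50,-33,-3.5],[0,0,1.42],1],[[-50,-33,-3.5],[0,0,1.42],1],[[-50,-33,-3.5],[0,0,1.42],1],[[-50,-33,-3.5],[0,0,1.42],1],[[-50,-33,-3.5],[0,0,1.42],1],[[-50,-33,-3.5],[0,0,1.42],1],[[-50,-33,-3.5],[0,0,1.42],1],[[-50,-33,-3.5],[0,0,1.42],1],[[-50,-33,-3.5],[0,0,1.42],1]]'; python3 -c "
from h import *
s=bot.state();print(s['position'],s['joint_pos']);M=R.from_rotvec(s['orientation']).as_matrix();print(M)"
```

```text
time_s: 1.15
position: [0.4868, 0.2431, 0.2432]
orientation: [-2.318, -2.12, 0.0]
contact_force: [1.2, 1.2, -0.2]
opening: 0.0914
[0.4868381  0.24313893 0.2431686 ] [3.53408326e-01 3.50966731e-01 1.50473403e+00 5.65666670e-05
 1.28603173e+00 4.42276850e-01]
[[ 8.87674269e-02  9.96052369e-01 -1.49987339e-04]
 [ 9.96052380e-01 -8.87674275e-02  2.53502917e-06]
 [-1.07889684e-05 -1.49620274e-04 -9.99999989e-01]]
```

```bash
python3 -m creep '[[[-6.3,8,0],[0,0,0],1],[[-6.3,8,0],[0,0,0],1],[[-6.3,8,0],[0,0,0],1],[[-6.3,8,0],[0,0,0],1],[[-6.3,8,0],[0,0,0],1]]'; python3 -c "
from h import *
save('wrist','wrist1')"
```

```text
time_s: 1.57
position: [0.5608, 0.1748, 0.2426]
orientation: [-2.311, -2.127, 0.001]
contact_force: [-0.5, 0.6, 0.4]
opening: 0.0911
```

View pics/wrist1.png

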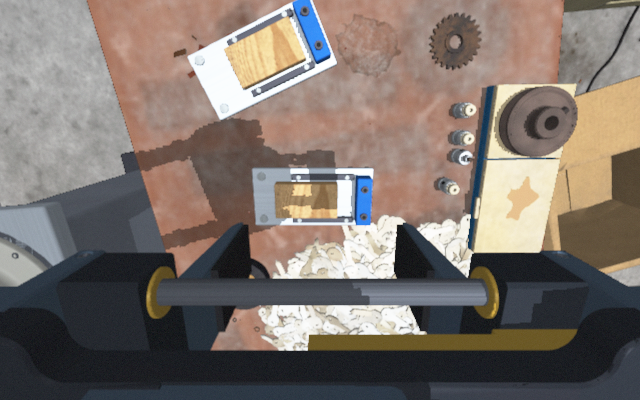

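The wrist view has jig A level in the frame: plate (253–373, 168–225), block (275–337, 182–218), stop from column 357. Its open gap spans columns 338–357. Jig B, top left, is nearly closed up. Measuring edges.

```bash
cat > jig.py <<'E'
from h import *
import sys
np.set_printoptions(precision=4,suppress=True)
f=sys.argv[1];x0,x1,y0,y1=map(int,sys.argv[2:6])
z=np.load(f'pics/{f}.npz');a=z['p'];po,o=z['pos'],z['ori']
hsv=cv2.cvtColor(a,cv2.COLOR_BGR2HSV);x=np.zeros(a.shape[:2],np.uint8);x[y0:y1,x0:x1]=1
print('yaw y',np.degrees(np.arctan2(*R.from_rotvec(o).as_matrix()[[1,0],1])))
def rect(m,zz,n):
    m=cv2.morphologyEx(m,cv2.MORPH_OPEN,np.ones((2,2),np.uint8))
    cs,_=cv2.findContours(m,cv2.RETR_EXTERNAL,cv2.CHAIN_APPROX_NONE)
    for c in cs:
        if cv2.contourArea(c)<150: continue
        w=ray('wrist',c[:,0,:],zz,po,o)[:,:2]
        r=cv2.minAreaRect((w*1000).astype(np.float32)); print(n,cv2.boundingRect(c),np.array(r[0]),np.array(r[1]),r[2]); print(cv2.boxPoints(r).tolist())
rect(cv2.inRange(hsv,(98,120,40),(130,255,255))*x,.036,'stop')
rect(cv2.inRange(hsv,(10,70,50),(26,220,255))*x,.03,'block')
rect(cv2.inRange(hsv,(0,0,130),(180,50,255))*x,.01,'plate')
E
python3 jig.py wrist1 250 385 162 230
```

```text
yaw y -4.7522271237130855
stop (356, 177, 18, 49) [613.4476 139.4291] [66.6029 21.6727] 85.45257568359375
[[600.005126953125, 107.09163665771484], [621.609619140625, 105.37334442138672], [626.89013671875, 171.7666015625], [605.28564453125, 173.48489379882812]]
block (276, 183, 62, 36) [537.0575 144.9661] [49.269 82.851] 85.33855438232422
[[493.76702880859375, 123.77964782714844], [576.343994140625, 117.04652404785156], [580.3479614257812, 166.15260314941406], [497.77099609375, 172.88572692871094]]
plate (253, 163, 133, 68) [555.931  142.1913] [ 98.4523 187.7429] 85.34371185302734
[[458.373291015625, 100.74791717529297], [645.49658203125, 85.50728607177734], [653.48876953125, 183.6346435546875], [466.365478515625, 198.87527465820312]]
```

Jig A's stop face is at about (0.603, 0.140), its yaw is −4.6° and the gap is about 24 mm. Sizes match: stop 66×21, block 49×83. Now to the spacer.

```bash
python3 -m creep '[[[-35,-10.3,7.8],[0,0,-0.43],0.6],[[-35,-10.3,7.8],[0,0,-0.43],0.6],[[-35,-10.3,7.8],[0,0,-0.43],0.6],[[-35,-10.3,7.8],[0,0,-0.43],0.6],[[-35,-10.3,7.8],[0,0,-0.43],0.6],[[-35,-10.3,7.8],[0,0,-0.43],0.6],[[-35,-10.3,7.8],[0,0,-0.43],0.6],[[-35,-10.3,7.8],[0,0,-0.43],0.6],[[-35,-10.3,7.8],[0,0,-0.43],0.6],[[-35,-10.3,7.8],[0,0,-0.43],0.6],[[-35,-10.3,7.8],[0,0,-0.43],0.6],[[-35,-10.3,7.8],[0,0,-0.43],0.6]]'; python3 -c "
from h import *
save('wrist','wrist2')"
```

```text
time_s: 2.62
position: [0.4294, -0.1639, 0.1652]
orientation: [-1.802, -2.573, -0.0]
contact_force: [0.2, -0.3, 0.2]
opening: 0.0548
```

View pics/wrist2.png

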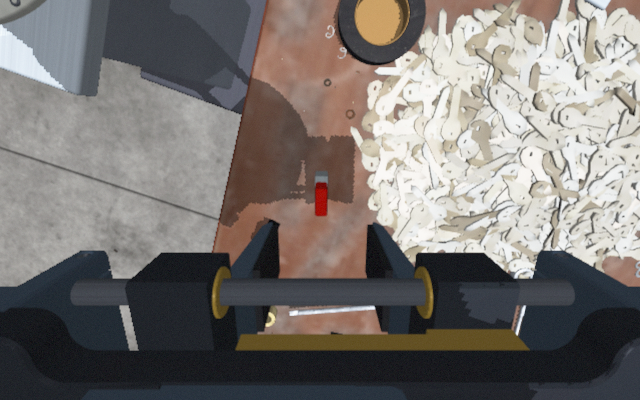

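The wrist view shows the spacer's red handle at columns 315–328, rows 183–216, with a steel foot edge at rows 171–183. It lies midway between the open fingers and parallel to the pads.

```bash
python3 - <<'E'
from h import *
np.set_printoptions(precision=4,suppress=True)
z=np.load('pics/wrist2.npz');a=z['p'];po,o=z['pos'],z['ori']
cv2.imwrite('pics/crop2.png',cv2.resize(a[150:240,270:370],None,fx=6,fy=6,interpolation=cv2.INTER_NEAREST))
hsv=cv2.cvtColor(a,cv2.COLOR_BGR2HSV)
m=cv2.inRange(hsv,(0,170,60),(8,255,255))|cv2.inRange(hsv,(172,170,60),(180,255,255));m[:160]=0;m[225:]=0;m[:,:300]=0;m[:,340:]=0
M=R.from_rotvec(o).as_matrix()
for r in range(182,220,2):
    c=np.where(m[r])[0]
    if len(c): 
        p=ray('wrist',[[c[0],r],[c[-1]+1,r]],.062,po,o)
        print(r,c[0],c[-1],a[r,321],((p-po)@M*1000)[:,:2].ravel(), z['d'][r,321], pts('wrist',[[321,r]],z['d'],po,o)[0])
E
```

```text
184 316 325 [  5  12 111] [17.2028 -5.6867 17.2139  3.8083] 0.2986979 [ 0.4239 -0.1517  0.0453]
186 316 326 [ 11   9 112] [15.2524 -5.6965 15.2646  4.7687] 0.28965807 [ 0.4239 -0.1515  0.0547]
188 316 326 [  9  10 121] [13.2942 -5.7063 13.3066  4.7796] 0.28349563 [ 0.424  -0.1519  0.0612]
190 315 327 [ 12  23 161] [11.3271 -6.6714 11.3419  5.7457] 0.28363433 [ 0.4247 -0.1536  0.0617]
192 315 327 [  4   7 158] [ 9.3533 -6.6832  9.3682  5.7587] 0.28400084 [ 0.4253 -0.1555  0.0618]
194 315 326 [ 12  22 162] [ 7.3716 -6.6951  7.3855  4.8127] 0.2830926 [ 0.4259 -0.157   0.0633]
196 315 326 [ 12  22 163] [ 5.382  -6.707   5.396   4.8238] 0.28449205 [ 0.4266 -0.159   0.0625]
198 315 326 [ 12  13 161] [ 3.3844 -6.7189  3.3985  4.835 ] 0.285103 [ 0.4273 -0.1609  0.0624]
200 315 326 [  8  14 162] [ 1.3788 -6.7309  1.393   4.8462] 0.28584293 [ 0.428  -0.1628  0.0623]
202 315 326 [  7  12 161] [-0.6349 -6.743  -0.6205  4.8574] 0.28620863 [ 0.4287 -0.1647  0.0625]
204 315 326 [  6  18 160] [-2.6567 -6.7551 -2.6422  4.8687] 0.28696775 [ 0.4294 -0.1666  0.0623]
206 315 326 [ 19  20 161] [-4.6866 -6.7672 -4.6721  4.88  ] 0.28710416 [ 0.43   -0.1684  0.0627]
208 315 326 [  0  11 159] [-6.7248 -6.7794 -6.7102  4.8914] 0.286615 [ 0.4306 -0.17    0.0637]
210 315 326 [ 14  15 160] [-8.7713 -6.7917 -8.7565  4.9029] 0.2880695 [ 0.4314 -0.1722  0.0629]
212 315 326 [  3  13 158] [-10.8261  -6.804  -10.8112   4.9143] 0.29018968 [ 0.4322 -0.1746  0.0615]
214 315 326 [ 16  19 159] [-12.8893  -6.8163 -12.8742   4.9258] 0.2895491 [ 0.4328 -0.1761  0.0626]
```

View pics/crop2.png

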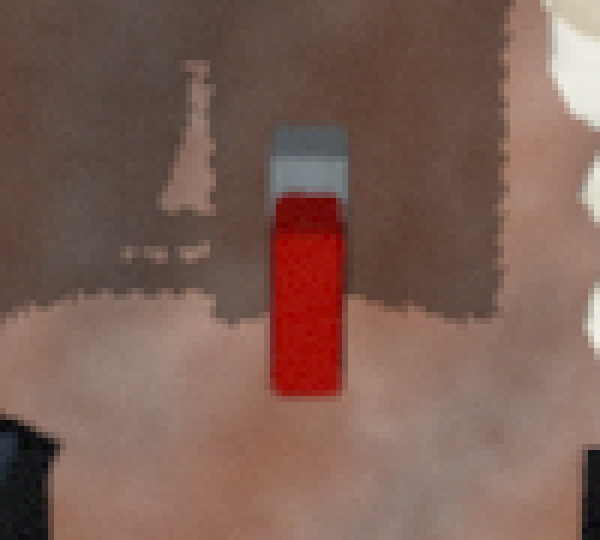

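The handle is centred at tool (−0.5, −0.9) mm and aligned to within a fraction of a degree, with its top at z≈0.062. Descend, then grip in a second call.

```bash
python3 -m creep '[[[-0.05,-0.09,4],[0,0,0],0.6],[[-0.05,-0.09,8],[0,0,0],0.6],[[-0.05,-0.09,10.5],[0,0,0],0.6],[[-0.05,-0.09,12],[0,0,0],0.6],[[-0.05,-0.09,12.9],[0,0,0],0.6],[[-0.05,-0.09,13.0],[0,0,0],0.6],[[-0.05,-0.09,13.0],[0,0,0],0.6]]'
python3 -m creep '[[[0,0,0],[0,0,0],0.3],[[0,0,0],[0,0,0],0.1],[[0,0,0],[0,0,0],0],[[0,0,0],[0,0,0],0],[[0,0,0],[0,0,0],0],[[0,0,0],[0,0,0],0],[[0,0,0],[0,0,0],0],[[0,0,0],[0,0,0],0]]' 20
```

```text
time_s: 3.25
position: [0.4294, -0.1648, 0.0354]
orientation: [-1.8, -2.575, -0.0]
contact_force: [0.1, -0.1, -0.4]
opening: 0.0546
time_s: 3.92
position: [0.4289, -0.1657, 0.0352]
orientation: [1.802, 2.573, -0.0]
contact_force: [-0.1, -0.8, 4.2]
opening: 0.012
```

The grip closed to 12 mm, the handle's thickness. Lift and carry to beside jig A for a close measurement.

```bash
python3 -m creep '[[[0,0,-3],[0,0,0],0],[[0,0,-6],[0,0,0],0],[[0,0,-9.5],[0,0,0],0],[[18.8,24.5,-9.5],[0,0,0.43],0],[[18.8,24.5,-9.5],[0,0,0.43],0],[[18.8,24.5,-9.5],[0,0,0.43],0],[[18.8,24.5,-9.5],[0,0,0.43],0],[[18.8,24.5,-9.5],[0,0,0.43],0],[[18.8,24.5,-9.5],[0,0,0.43],0],[[18.8,24.5,-9.5],[0,0,0.43],0],[[18.8,24.5,-9.5],[0,0,0.43],0],[[18.8,24.5,-9.5],[0,0,0.43],0]]'
python3 -m creep '[[[0,0,0],[0,0,0],0],[[0,0,0],[0,0,0],0],[[0,0,0],[0,0,0],0]]'
python3 -c "
from h import *
save('wrist','wrist3')"
```

```text
time_s: 4.92
position: [0.5979, 0.1004, 0.13]
orientation: [2.306, 2.133, 0.005]
contact_force: [-1.8, 0.5, -0.1]
opening: 0.0118
time_s: 5.17
position: [0.5939, 0.0939, 0.1298]
orientation: [-2.31, -2.128, 0.002]
contact_force: [-0.8, 0.1, -0.7]
opening: 0.012
```

View pics/wrist3.png

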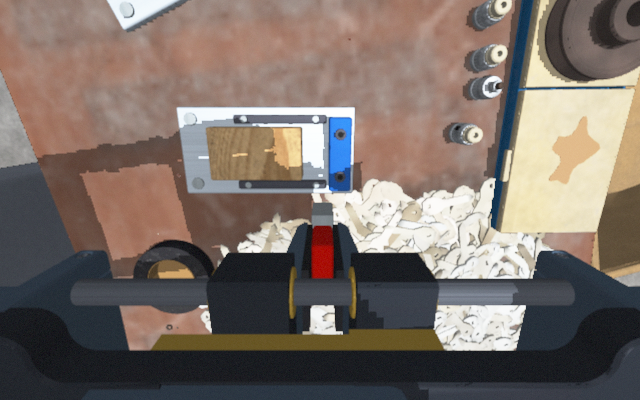

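The spacer is upright in the grip (handle at 322,250; foot edge at 322,213). Jig A has its block at columns 208–302 and its stop face at about column 329. Measuring in the tool frame.

```bash
python3 - <<'E'
from h import *
np.set_printoptions(precision=2,suppress=True)
z=np.load('pics/wrist3.npz');a=z['p'];po,o=z['pos'],z['ori'];M=R.from_rotvec(o).as_matrix()
cv2.imwrite('pics/crop3.png',cv2.resize(a[95:255,170:370],None,fx=4,fy=3.7,interpolation=cv2.INTER_NEAREST)[:600])
hsv=cv2.cvtColor(a,cv2.COLOR_BGR2HSV)
def tl(uv,zz): return ((ray('wrist',uv,zz,po,o)-po)@M*1000)[:,:2]
m=cv2.inRange(hsv,(98,120,40),(130,255,255));m[:100]=0;m[200:]=0;m[:,:310]=0;m[:,370:]=0
w=cv2.inRange(hsv,(10,70,50),(26,220,255));w[:115]=0;w[188:]=0;w[:,:200]=0;w[:,315:]=0
print(M)
for r in range(116,192,4):
    b=np.where(m[r])[0];k=np.where(w[r])[0]
    s=f'{r} '
    if len(b): s+=f'stop {b[0]} {b[-1]} top@36 {tl([[b[0],r],[b[-1]+1,r]],.036).ravel()} '
    if len(k): s+=f' blk {k[0]} {k[-1]} {tl([[k[0],r],[k[-1]+1,r]],.030).ravel()}'
    print(s)
for c in (330,338,346,350):
    b=np.where(m[:,c])[0]; print('stopcol',c,b[0],b[-1],tl([[c,b[0]],[c,b[-1]+1]],.036).ravel())
for c in (220,240,260,280,295):
    b=np.where(w[:,c])[0]; print('blkcol',c,b[0],b[-1],tl([[c,b[0]],[c,b[-1]+1]],.03).ravel())
# spacer in hand
for r in range(204,250,3): print(r,a[r,306:340:2].astype(int).sum(1)//3)
E
```

```text
[[ 0.08  1.   -0.  ]
 [ 1.   -0.08 -0.  ]
 [-0.   -0.   -1.  ]]
116 
120 stop 329 351 top@36 [76.02  5.92 76.04 25.75] 
124 stop 329 351 top@36 [72.68  5.95 72.7  25.85] 
128 stop 329 350 top@36 [69.32  5.97 69.34 25.08]  blk 207 300 [  68.93 -102.38   69.01  -18.78]
132 stop 329 350 top@36 [65.93  6.   65.95 25.18]  blk 207 300 [  65.46 -102.76   65.55  -18.85]
136 stop 329 350 top@36 [62.52  6.02 62.54 25.28]  blk 207 300 [  61.97 -103.15   62.06  -18.92]
140 stop 329 350 top@36 [59.08  6.05 59.1  25.38]  blk 208 301 [  58.45 -102.64   58.54  -18.09]
144 stop 329 350 top@36 [55.61  6.07 55.63 25.48]  blk 208 301 [  54.9  -103.03   54.99  -18.15]
148 stop 329 350 top@36 [52.12  6.1  52.14 25.58]  blk 209 301 [  51.32 -102.51   51.42  -18.22]
152 stop 329 350 top@36 [48.6   6.13 48.62 25.68]  blk 209 301 [  47.72 -102.9    47.82  -18.29]
156 stop 329 350 top@36 [45.05  6.15 45.07 25.78]  blk 209 301 [  44.09 -103.3    44.19  -18.35]
160 stop 329 350 top@36 [41.48  6.18 41.5  25.88]  blk 210 301 [  40.43 -102.78   40.54  -18.42]
164 stop 329 349 top@36 [37.87  6.21 37.9  25.09]  blk 2
[... 1303 characters left out ...]
0 129 124 248 230 231]
219 [123 103  81 132 133 134 133 136 139 135 135 133 132 125 247 248 249]
222 [137 177 117 131 133 135 135 133 136 136 135 131 131 127 228 209 154]
225 [ 55  28  24  86 119 107 106 108 108 107 106 103 114 106  25  26  48]
228 [50 25 27 54 43 47 48 45 51 46 53 46 42 59 25 25 48]
231 [46 26 28 34 45 49 43 45 46 42 43 44 39 35 22 26 40]
234 [38 29 24 36 52 47 51 42 42 51 44 40 47 45 27 27 33]
237 [29 26 26 38 48 46 44 39 44 44 50 42 45 35 25 31 19]
240 [25 21 21 39 41 52 38 46 46 41 51 45 48 44 23 22 23]
243 [25 22 28 42 51 51 43 46 44 49 38 43 52 41 23 17 23]
246 [26 23 26 48 53 58 65 61 58 58 60 58 57 57 18 20 21]
249 [24 25 26 54 60 63 64 63 59 61 55 59 60 53 26 22 26]
```

View pics/crop3.png

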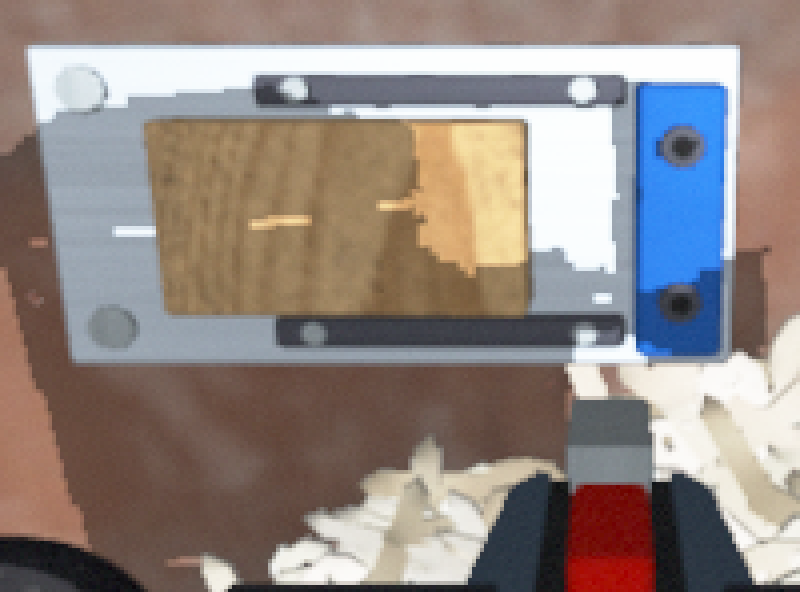

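The gap is 24.5 mm, from tool y −18.4 to +6.15, mid-width at x≈45.5. The spacer in hand sits at about (−0.4, 0.3). So shift +4.58 cm, −0.64 cm and go down 8.3 cm, stopping just above the plate.

```bash
python3 -m creep '[[[2.5,-0.5,0],[0,0,0],0],[[4.58,-0.64,0],[0,0,0],0],[[4.58,-0.64,0],[0,0,0],0],[[4.58,-0.64,2],[0,0,0],0],[[4.58,-0.64,4],[0,0,0],0],[[4.58,-0.64,5.2],[0,0,0],0],[[4.58,-0.64,6.2],[0,0,0],0],[[4.58,-0.64,7.2],[0,0,0],0],[[4.58,-0.64,7.8],[0,0,0],0],[[4.58,-0.64,8.2],[0,0,0],0],[[4.58,-0.64,8.2],[0,0,0],0],[[4.58,-0.64,8.2],[0,0,0],0]]'
python3 -c "
from h import *
save('wrist','wrist4')"
```

```text
time_s: 6.22
position: [0.5923, 0.141, 0.0484]
orientation: [2.31, 2.129, 0.0]
contact_force: [-0.1, 0.2, -0.9]
opening: 0.0119
```

View pics/wrist4.png

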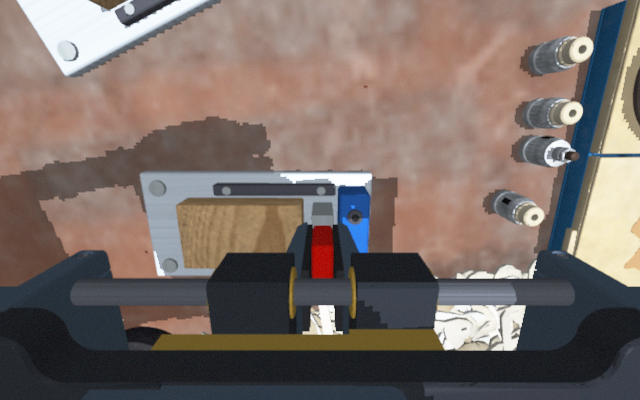

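The spacer's foot (322,213) is in the gap between the block end (302) and the stop (338), with no contact force and about 3 mm above the plate. Lower the rest of the way.

```bash
python3 -m creep '[[[0,0,0.15],[0,0,0],0],[[0,0,0.25],[0,0,0],0],[[0,0,0.3],[0,0,0],0],[[0,0,0.32],[0,0,0],0],[[0,0,0.32],[0,0,0],0]]'
```

```text
time_s: 6.68
position: [0.5922, 0.1411, 0.0452]
orientation: [2.309, 2.13, 0.001]
contact_force: [-1.5, 0.2, 3.0]
opening: 0.0118
```

```bash
python3 -m creep '[[[0,0,0.03],[0,0,0],0],[[0,0,0.03],[0,0,0],0.16],[[0,0,0.03],[0,0,0],0.25],[[0,0,0.03],[0,0,0],0.35],[[0,0,0.03],[0,0,0],0.35],[[0,0,0.03],[0,0,0],0.35],[[0,0,0.03],[0,0,0],0.35]]'
python3 -m creep '[[[0,0,-3],[0,0,0],0.35],[[0,0,-6],[0,0,0],0.35],[[0,0,-8.5],[0,0,0],0.35],[[-4,0,-8.5],[0,0,0],0.35],[[-5,0,-8.5],[0,0,0],0.35],[[-5,0,-8.5],[0,0,0],0.35],[[-5,0,-8.5],[0,0,0],0.35]]'
python3 -c "
from h import *
save('wrist','wrist5')"
```

```text
time_s: 7.27
position: [0.5921, 0.1411, 0.0445]
orientation: [-2.309, -2.13, 0.0]
contact_force: [0.3, -0.7, 0.4]
opening: 0.0317
time_s: 7.85
position: [0.588, 0.0909, 0.1295]
orientation: [-2.311, -2.128, 0.0]
contact_force: [-0.0, 0.2, 0.2]
opening: 0.0318
```

View pics/wrist5.png

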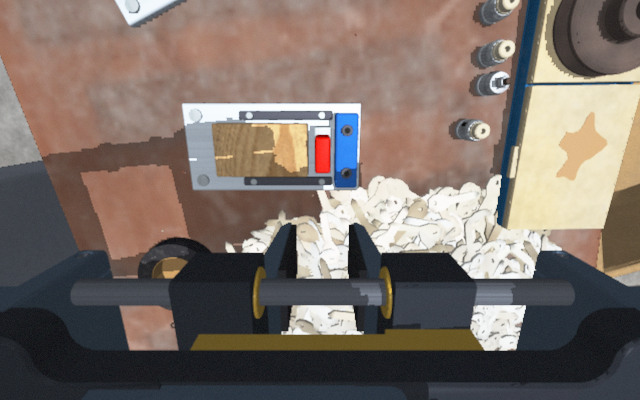

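The spacer stands free in the gap (red top at columns 315–330, rows 135–173), with the block end at about column 308 and the stop at 335. Measuring the spacer and block.

```bash
cat > m5.py <<'E'
from h import *
import sys
np.set_printoptions(precision=1,suppress=True)
f=sys.argv[1]
z=np.load(f'pics/{f}.npz');a=z['p'];po,o=z['pos'],z['ori'];M=R.from_rotvec(o).as_matrix()
hsv=cv2.cvtColor(a,cv2.COLOR_BGR2HSV)
def one(m,zz,n,box):
    x0,x1,y0,y1=box;k=np.zeros_like(m);k[y0:y1,x0:x1]=m[y0:y1,x0:x1]
    k=cv2.morphologyEx(k,cv2.MORPH_OPEN,np.ones((3,3),np.uint8))
    cs,_=cv2.findContours(k,cv2.RETR_EXTERNAL,cv2.CHAIN_APPROX_NONE);c=max(cs,key=cv2.contourArea)
    w=ray('wrist',c[:,0,:]+[0.,0.],zz,po,o); t=((w-po)@M*1000)[:,:2].astype(np.float32)
    r=cv2.minAreaRect(t);print(n,cv2.boundingRect(c),'tool rect',np.array(r[0]),np.array(r[1]),r[2],'y',np.percentile(t[:,1],[5,95]),'x',np.percentile(t[:,0],[5,95]))
b=list(map(int,sys.argv[2:6]))
one(cv2.inRange(hsv,(0,170,60),(8,255,255))|cv2.inRange(hsv,(172,170,60),(180,255,255)),.072,'red',b)
one(cv2.inRange(hsv,(98,120,40),(130,255,255)),.036,'stop',b)
one(cv2.inRange(hsv,(10,70,50),(26,220,255)),.030,'block',b)
E
python3 m5.py wrist5 185 360 105 190
python3 -c "
from h import *
z=np.load('pics/wrist5.npz');cv2.imwrite('pics/crop5.png',cv2.resize(z['p'][95:200,180:370],None,fx=4,fy=4,interpolation=cv2.INTER_NEAREST))"
```

```text
red (315, 135, 15, 38) tool rect [51.7 -0.1] [10.9 28.3] 89.56859588623047 y [-5.5  5.4] x [37.6 65.9]
stop (334, 114, 24, 73) tool rect [49.3 20.8] [63.4 19.8] 0.21504907310009003 y [11.1 30.5] x [17.7 81. ]
block (212, 123, 96, 54) tool rect [ 49.5 -55.7] [84.4 47.6] 89.932373046875 y [-97.6 -13.7] x [25.7 72.5]
```

View pics/crop5.png

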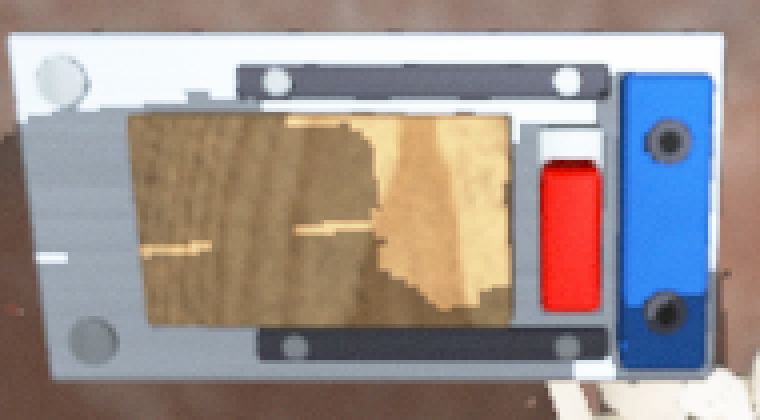

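The spacer is centred in the gap (about 2 mm off mid-width, square), and the block is still straight. To push, I'll turn the tool by −90° so both finger edges bear side by side on the block's open end, at tool (49.5, −98).

```bash
python3 -m creep '[[[4.95,-12.6,0],[0,0,-1.57],0.1],[[4.95,-12.6,0],[0,0,-1.57],0.1],[[4.95,-12.6,0],[0,0,-1.57],0.1],[[4.95,-12.6,0],[0,0,-1.57],0.1],[[4.95,-12.6,0],[0,0,-1.57],0.1],[[4.95,-12.6,0],[0,0,-1.57],0.1],[[4.95,-12.6,0],[0,0,-1.57],0.1],[[4.95,-12.6,0],[0,0,-1.57],0.1],[[4.95,-12.6,0],[0,0,-1.57],0.1],[[4.95,-12.6,0],[0,0,-1.57],0.1],[[4.95,-12.6,0],[0,0,-1.57],0.1],[[4.95,-12.6,0],[0,0,-1.57],0.1]]'
python3 -c "
from h import *
s=bot.state();print(R.from_rotvec(s['orientation']).as_matrix(),s['joint_pos'])
save('wrist','wrist6')"
```

```text
time_s: 8.9
position: [0.4663, 0.1517, 0.1292]
orientation: [-0.227, -3.133, -0.0]
contact_force: [0.5, 0.4, -0.1]
opening: 0.0092
[[-9.89558946e-01  1.44127350e-01 -6.31113141e-04]
 [ 1.44127337e-01  9.89559147e-01  6.66829311e-05]
 [ 6.34134615e-04 -2.49739653e-05 -9.99999799e-01]] [ 1.92512389e-01  4.19549194e-01  1.77303476e+00  2.28973179e-04
  9.49615403e-01 -1.23378619e+00]
```

View pics/wrist6.png

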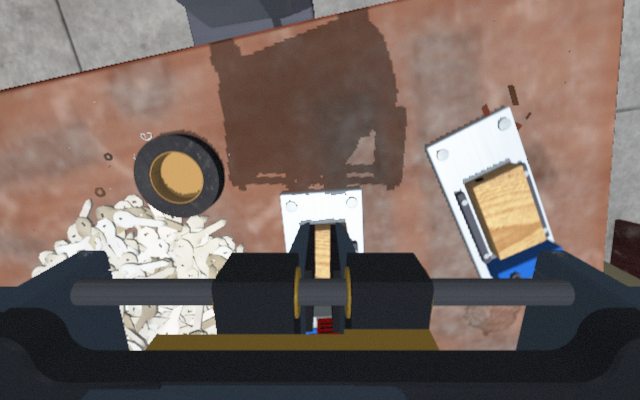

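Midway between the screw heads at (292,204) and (351,205), the fingers are centred on the jig, with the block's end ahead at row ~224. The turn is 3.6° short, so I'll finish it and descend behind the block.

```bash
python3 -m creep '[[[0,-0.15,0],[0,0,-0.063],0.1],[[0,-0.15,3],[0,0,-0.063],0.1],[[0,-0.15,6],[0,0,-0.063],0.1],[[0,-0.15,8.5],[0,0,-0.063],0.1],[[0,-0.15,10],[0,0,-0.063],0.1],[[0,-0.15,11],[0,0,-0.063],0.1],[[0,-0.15,11.5],[0,0,-0.063],0.1],[[0,-0.15,11.5],[0,0,-0.063],0.1],[[0,-0.15,11.5],[0,0,-0.063],0.1]]'
python3 -c "
from h import *
s=bot.state();print(R.from_rotvec(s['orientation']).as_matrix()[:,1])
save('scene','scene7');z=np.load('pics/scene7.npz');cv2.imwrite('pics/crop7.png',cv2.resize(z['p'][140:260,190:350],None,fx=5,fy=5,interpolation=cv2.INTER_CUBIC))"
```

```text
time_s: 9.7
position: [0.4666, 0.1495, 0.015]
orientation: [0.14, 3.138, 0.0]
contact_force: [0.1, -0.8, 0.7]
opening: 0.009
[8.92634643e-02 9.96008033e-01 1.78449887e-04]
```

View pics/crop7.png

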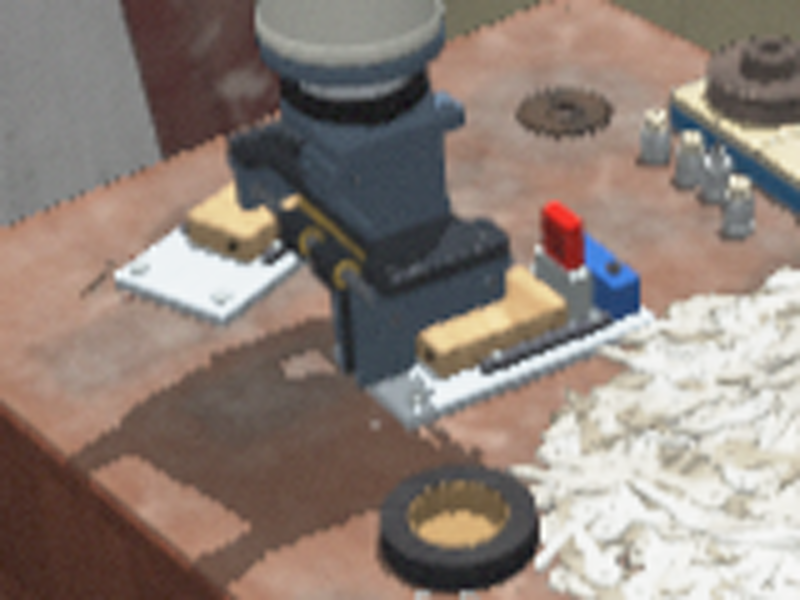

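The fingers are down behind block A's open end and the spacer stands upright by the stop. Push along tool −x, slowly.

```bash
python3 -m creep '[[[-0.3,0,0],[0,0,0],0.1],[[-0.6,0,0],[0,0,0],0.1],[[-0.8,0,0],[0,0,0],0.1],[[-1.0,0,0],[0,0,0],0.1],[[-1.15,0,0],[0,0,0],0.1],[[-1.3,0,0],[0,0,0],0.1],[[-1.45,0,0],[0,0,0],0.1],[[-1.55,0,0],[0,0,0],0.1],[[-1.65,0,0],[0,0,0],0.1],[[-1.7,0,0],[0,0,0],0.1],[[-1.7,0,0],[0,0,0],0.1]]'
python3 -m creep '[[[-0.05,0,0],[0,0,0],0.1],[[-0.1,0,0],[0,0,0],0.1],[[-0.1,0,0],[0,0,0],0.1]]'
```

```text
time_s: 10.67
position: [0.4833, 0.1477, 0.0145]
orientation: [-0.139, -3.138, 0.0]
contact_force: [-0.9, -0.1, -0.5]
opening: 0.0097
time_s: 10.92
position: [0.4842, 0.1477, 0.0146]
orientation: [0.139, 3.138, -0.0]
contact_force: [-0.7, -1.0, -0.3]
opening: 0.009
```

```bash
python3 -m creep '[[[-0.05,0,0],[0,0,0],0.1],[[-0.1,0,0],[0,0,0],0.1],[[-0.15,0,0],[0,0,0],0.1],[[-0.2,0,0],[0,0,0],0.1],[[-0.2,0,0],[0,0,0],0.1]]'
python3 -m creep '[[[-0.05,0,0],[0,0,0],0.1],[[-0.1,0,0],[0,0,0],0.1],[[-0.1,0,0],[0,0,0],0.1]]'
python3 -c "
from h import *
save('scene','scene8');z=np.load('pics/scene8.npz');cv2.imwrite('pics/crop8.png',cv2.resize(z['p'][160:240,250:340],None,fx=7,fy=7,interpolation=cv2.INTER_CUBIC))"
```

```text
time_s: 11.33
position: [0.4864, 0.1475, 0.0146]
orientation: [0.14, 3.138, 0.0]
contact_force: [-0.6, -0.3, -0.2]
opening: 0.0092
time_s: 11.58
position: [0.4868, 0.1474, 0.0146]
orientation: [-0.139, -3.138, 0.0]
contact_force: [-3.6, 0.2, 2.0]
opening: 0.0092
```

View pics/crop8.png

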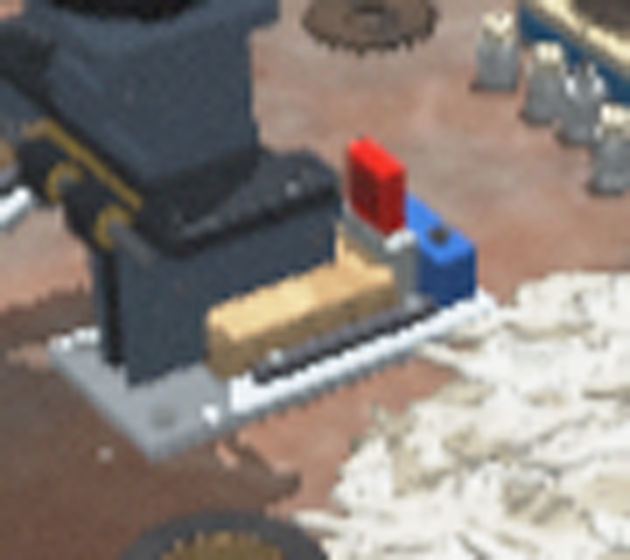

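Block, spacer and stop look closed up, and the force has started to rise (3.6 N). Press a bit further for a solid hold.

```bash
python3 -m creep '[[[-0.03,0,0],[0,0,0],0.1],[[-0.06,0,0],[0,0,0],0.1],[[-0.06,0,0],[0,0,0],0.1],[[-0.06,0,0],[0,0,0],0.1]]'
```

```text
time_s: 11.97
position: [0.4868, 0.1473, 0.0145]
orientation: [-0.139, -3.137, 0.0]
contact_force: [-6.3, 1.2, 4.2]
opening: 0.0091
```

```bash
python3 -m creep '[[[-0.04,0,0],[0,0,0],0.1],[[-0.08,0,0],[0,0,0],0.1],[[-0.1,0,0],[0,0,0],0.1],[[-0.1,0,0],[0,0,0],0.1],[[-0.1,0,0],[0,0,0],0.1],[[-0.1,0,0],[0,0,0],0.1]]'
python3 - <<'E'
from h import *
np.set_printoptions(precision=4,suppress=True)
save('top','top9');save('scene','scene9');save('wrist','wrist9')
z=np.load('pics/scene9.npz');t=np.load('pics/top9.npz')
A=np.zeros((480,800,3),np.uint8)
A[:,:400]=cv2.resize(z['p'][160:244,255:325],(400,480),interpolation=cv2.INTER_CUBIC)
A[:,400:]=cv2.resize(t['p'][165:237,250:310],(400,480),interpolation=cv2.INTER_CUBIC);cv2.imwrite('pics/crop9.png',A)
s=bot.state();print(s['position'],s['contact_force'],s['time_s'])
# two-view: spacer handle and stop in top
hsv=cv2.cvtColor(t['p'],cv2.COLOR_BGR2HSV);x=np.zeros(hsv.shape[:2],np.uint8);x[165:240,250:310]=1
for m,zz,n in [(cv2.inRange(hsv,(100,120,60),(130,255,255)),.036,'stop'),(cv2.inRange(hsv,(0,150,80),(8,255,255))|cv2.inRange(hsv,(172,150,80),(180,255,255)),.072,'red')]:
    c=max(cv2.findContours(m*x,cv2.RETR_EXTERNAL,cv2.CHAIN_APPROX_NONE)[0],key=cv2.contourArea)
    r=cv2.minAreaRect((ray('top',c[:,0,:],zz)[:,:2]*1000).astype(np.float32));print(n,r)
# jig B block and objects moved? diff of top images
d=cv2.absdiff(t['p'],np.load('pics/top0.npz')['p']).max(2); print('jigB diff px',(d[180:245,190:240]>40).sum())
E
```

```text
time_s: 12.47
position: [0.4869, 0.1472, 0.0144]
orientation: [-0.139, -3.135, 0.001]
contact_force: [-10.2, 2.6, 6.9]
opening: 0.0091
[0.4869 0.1472 0.0144] [-10.9698   2.8749   7.5687] 12.6167
stop ((613.2520141601562, 137.69168090820312), (60.152740478515625, 16.47329330444336), 84.48518371582031)
red ((595.8836669921875, 139.68536376953125), (6.175992012023926, 18.469722747802734), 1.6277743577957153)
jigB diff px 394
```

View pics/crop9.png

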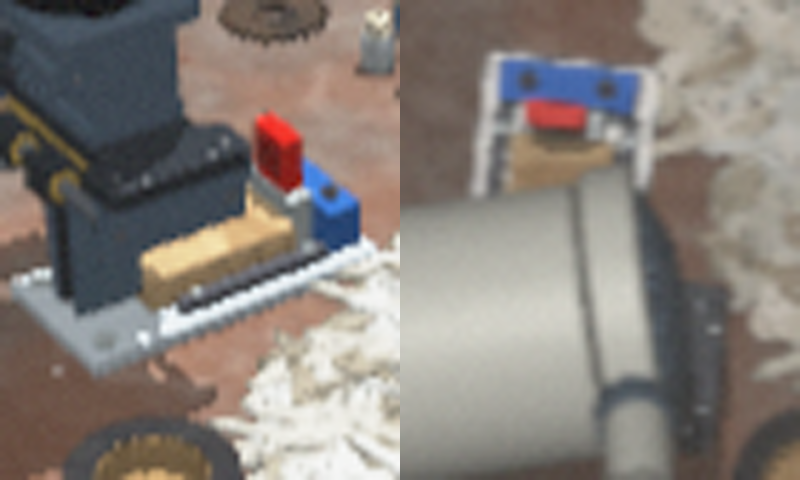

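View pics/wrist9.png

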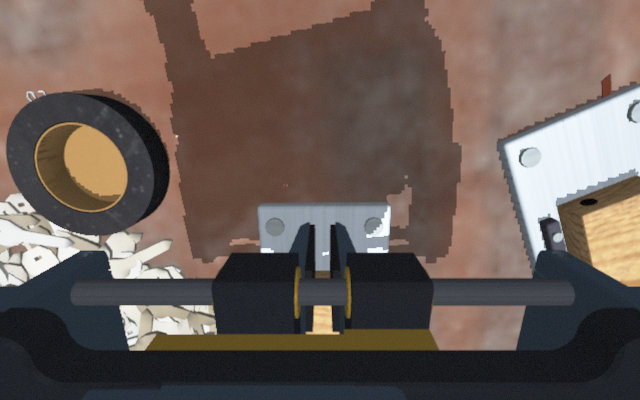

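Both views show the block, spacer and stop closed up with no visible gap. In the top view the handle centre is 7.4 mm from the stop face (7 expected), and the arm is pressing with about 11 N. The 394 changed pixels near jig B could be the arm or its shadow, so I'll check block B before handing in.

```bash
python3 - <<'E'
from h import *
a=np.load('pics/scene0.npz')['p'];b=np.load('pics/scene9.npz')['p'];c=np.load('pics/top0.npz')['p'];d=np.load('pics/top9.npz')['p']
A=np.vstack([np.hstack([cv2.resize(i[155:215,205:285],(400,300)) for i in(a,b)]),np.hstack([cv2.resize(i[180:240,180:260],(400,300)) for i in(c,d)])])
cv2.imwrite('pics/cmpB.png',A)
E
```

```text
(no output)
```

View pics/cmpB.png

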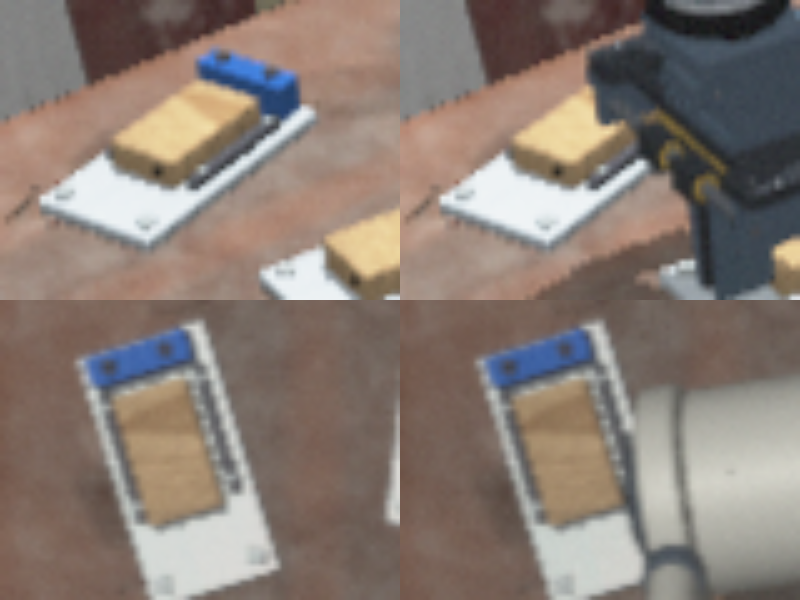

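Block B is in the same place before and after (left and right columns); the changed pixels are the arm covering the view. Handing in.

```bash
python3 -c "
from h import *
print(bot.finish_job()); s=bot.state();print(s['time_s'],s['position'],s['contact_force'])"
```

```text
the job is handed in; nothing more can be done
None
the job is handed in; nothing more can be done
```

I slid the red-handled spacer into the 24 mm gap of the right-hand jig (jig A) and let it go standing on the plate. I then pushed block A up against it with both finger edges and handed the job in at about 12.6 s, still pressing.

**Last checks that agreed:**
- The spacer's handle centre was 7.4 mm from the stop face in the top view (7 mm expected).
- The scene and top views showed no gap between block, spacer and stop.
- The wrist read about 11 N along the push.
- Block B was unmoved between the first and last pictures.
- No move came near the tape roll, cutter or bush, though I did not measure their positions at the end.

**Less certain:**
- There was also 7.6 N upward and about 3 N sideways on the fingers, probably friction on the block's end.
- The top view gave the handle's angle as about 7° off the stop's. It rests on only a few pixels and looked square by eye, so I did not trust that figure.
- Block A's own angle could not be measured under the gripper.
- After the push I did not measure how far the spacer sits from mid-width; before it, it was about 2 mm off.

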